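# Unload the wire stand and set its drag screw

## Task

Lift the wound coil up off the stand's spindle and set it down gently, standing upright, in the square open tray, and let go of it. Then turn the stand's thumbscrew clockwise until it seats against its stop, back it off a quarter turn, and finish still gripping the thumbscrew there, without letting go, so that its lock nut can be tightened. Leave everything else on the bench where it is.

Things in the scene. Friction and masses are not known exactly. Their poses are not given: they have to be found in the camera images.
- coil_center (a point): The wound coil: copper winding (diameter 47) between two black round flanges (diameter 52, 4 thick), 40 high overall, with a 20 mm bore; 180 g give or take. The point is its centre, half-way up (20 above its underside); z is its axis. It starts sitting upright on the stand's platter with the spindle through its bore.
- spindle_foot (a point): Foot of the stand's upright steel spindle (diameter 12): on the spindle's axis, at the top of the round platter (diameter 60, its top 30 above the bench) on which the coil sits. The spindle ends 55 above this point with a tapered tip. z is up; y points along the stand's length, away from the thumbscrew, whose axis is 120 away towards -y.
- stand: The wire stand, fixed to the bench: grey base 100 (x) by 220 (y), 14 high; origin at the centre of its underside. Spindle at y = +60; at y = -60 an aluminium block 50 x 50, its top 54 above the bench, carries the thumbscrew. A low steel bar (top 22 above the bench) joins block and platter.
- wings (a point): Middle of the thumbscrew's upright steel wings, on its vertical axis, 79 above the bench. The wings are a flat blade 46 long (this point's x, turns with the screw), 9 thick (this point's y), from 65 to 93 above the bench, on a stem of diameter 8. It stays at the same height as it turns.
- thumbscrew (a joint): Turn of the thumbscrew in rad; grows when turned clockwise seen from above. 3.20 is seated (a solid stop), 0 is screwed right out (also a stop). A light friction of 0.05 N m keeps it wherever it is left.
- tray: Square open grey plastic tray, fixed to the bench, 140 x 140, 26 high, walls and floor 4 thick; the point is the centre of its underside, on the bench; x and y run along its sides.
- spare_core: Bystander, to be left alone: empty black plastic coil former, diameter 40, 26 high.
- magnet: Bystander, to be left alone: grey bar magnet, 16 x 75 x 12 lying flat.
- beaker: Bystander, to be left alone: open glass beaker, diameter about 80, 105 high.
- small_beaker: Bystander, to be left alone: open glass beaker, diameter about 60, 75 high.
- bowl: Bystander, to be left alone: white plastic bowl, diameter 150, 60 high.
- bottle: Bystander, to be left alone: white plastic bottle, diameter 60, 150 high.
- weight: Bystander, to be left alone: brass weight, diameter 40, 46 high.
- screwdriver: Bystander, to be left alone: screwdriver lying on the bench.
Mind the look-alikes: they are no part of the job. Leave any red look-alike of the part that bears coil_center alone.

How it is judged:
On the way, in this order (a step that is already met when the one before it is completed fails the run):
1. the coil is lifted clear of the spindle in the gripper (z of coil_center in the frame of spindle_foot above 0.072 m and contact force between the fingers and coil above 0.3 N), for 0.1 s.
2. the coil stands upright in the tray, released (x of coil_center in the frame of tray between -0.045 and 0.045 m and y of coil_center in the frame of tray between -0.045 and 0.045 m and z of coil_center in the frame of tray between 0.016 and 0.032 m and angle between coil_center's own z axis and vertical below 0.17 rad and linear speed of coil below 0.05 m/s and contact force between the fingers and coil below 0.1 N), for 0.2 s.
3. the thumbscrew is turned clockwise until seated (value of joint thumbscrew above 3.13 rad), for 0.1 s.
At the end, for the whole second after the job is handed in: The thumbscrew, after seating, stands a quarter turn (within 0.22 rad, about 12 degrees) back from its seat, at rest, still gripped by the fingers with at least 2 N; the coil stands upright (within 10 degrees) and untouched on the floor of the tray (all of step 2 and value of joint thumbscrew between 1.409 and 1.849 rad and velocity of joint thumbscrew between -0.05 and 0.05 rad/s and contact force between the fingers and thumbscrew above 2 N); the arm keeps its last pose, push and grip.
It fails at once if the coil is dropped (falls freely more than about 25 mm) (linear speed of coil above 0.7 m/s and contact force between the fingers and coil below 0.05 N).
It fails at once if a bystander is shifted by more than 30 mm (distance of any of spare_core, magnet, beaker, small_beaker, bowl, bottle, weight, screwdriver from where it was at the start of the episode above 0.03 m).
It fails at once if a bystander is knocked over (angle between any of spare_core, beaker, small_beaker, bowl, bottle, weight's own z axis and vertical above 0.4 rad).
It also fails if it takes over 59 s, if anything falls off the work surface, if the arm or the gripper's body presses on something with over 40 N, if the wrist force passes 120 N, or if a joint passes its speed limit or range.

## Robot

A 6-joint arm with a two-finger parallel gripper is mounted at the origin on the work surface. World frame = base frame: x ahead of the robot, y to its left, z up, the work surface at z = 0. Lengths are in m, angles in rad, forces in N, time in s.
With the tool pointing down it reaches from about 0.275 to 0.975 m from the base axis. Payload 8.4 kg.
Tool frame: the origin (TCP) lies at the centre of the arm's flange, where the gripper is bolted on; the fingertips stand 190 mm ahead of it and the grasp point (between the pads) lies 171 mm ahead of it (env.tip_extent is the distance from the TCP to the fingertips, in m); z points along the fingers, y is the direction in which the jaws open and shut (so a half turn about z gives the same grasp; the last joint's range is limited). The gripper opens to 92 mm and grips with 3 to 60 N. Pads are 20 mm wide; open, the fingers measure 128 mm over their backs; the gripper's body (75 mm by 189 mm) begins 69 mm behind the grasp point.
Start: joints at [-0.002, 0.353, 1.633, -0, 1.155, -0.002], TCP at [0.625, -0, 0.405] pointing down, gripper open.
Joint ranges: [-2.63, 2.63], [-0.92, 2.1], [0.06, 2.66], [-1.3, 4.44], [0, 2.69], [-3.02, 3.02]. Speed limits (rad/s): [2.22, 2.22, 2.79, 3.14, 3.14, 3.14].

## Interface

Orientations are given as a unit quaternion [x, y, z, w].
In Python, from station import env gives the robot as it stands.
- The arm moves only by the tool arm_command, never from a script. Its argument "commands" is one flat list of numbers, 7 for each row, row after row: the shift along the tool's x, y, z in mm, then the turn, a rotation vector about the tool's x, y, z in degrees, then the opening in per cent of the stroke, from 0 (shut) to 100 (fully open). In form: [tx, ty, tz, ax, ay, az, hand, tx, ty, tz, ax, ay, az, hand, ...]. A call has 1 to 5 rows; each row is the pose to reach, as a shift and turn from the pose measured when the call began, along the tool's axes at that moment; what a row does not reach only later rows make up. A row lasts 1/10 s, in which the tool goes at most 50 mm and 8.59 degrees, less where a joint would pass 70% of its speed; a pose out of reach is approached as far as the arm can. A call with a gripper value outside its range is refused whole. The fingers move at their own pace and stop on an object; "grip_force" is the grip in N (left out, the last holds). Time passes only in rows, so rows that repeat a pose let the fingers close. It gives the time, the measured TCP pose, the force and the opening at its end, in the units of the state.
- env.observe(): the state, without advancing time (a new reading comes with each control period).
- env.snapshot(name): name is "scene" or "side" or "wrist"; returns a dict with "image" (420x560x3 uint8, red, green, blue), "camera_matrix" (3x3 intrinsics, pixels), "position" and "attitude" of the camera in the world. Camera axes: x right, y down, z forward; pixel columns grow to the right and rows downward; lengths in m; the calibration is good to about 2 mm. A picture is of the moment at which its call begins. There is no depth.
- env.finish_job(): hands the job in, once; it reports no verdict.
Trained networks look in a picture, given as the dict that the camera call returned (one of the last four; its "shot" number tells which), for a name from the list of things; names that differ only in an ending like _2 or _b are one class to them, and where a whole thing is asked for, a point or a joint stands for the part that bears it (a point fixed in the world has none). Each returns a list of dicts, best first, with "confidence" (0 to 1); they miss things now and then, are a little off and sometimes report something else, mostly with a low value. They report only what shows in the picture. A call takes as long as a camera call. They do not tell look-alikes from the thing itself.
- env.regions_of(picture, query): "mask" (420x560 bool, what is visible of it).
- env.landmark_of(picture, query): "location" ([x, y, z] in m, in world coordinates, good to about 4 mm: a listed point, or the origin of a listed thing).
The state is a dict: "time": time; "joint_positions": joint angles; "dq": joint speeds; "joint_torque": joint torques, N m; "eef_pos": TCP position; "eef_rot": TCP orientation; "contact_force": force on the tool from outside, world axes, zero at the start; "wrist_torque": the same for the moment, N m; "width": opening from 0.0 (shut) to 1.0 (fully open).
Only numpy, scipy, OpenCV 4.12 (cv2) and the standard library are available. Lean on these libraries where they do the work, as an engineer would, in place of code of your own. Each camera call takes 0.05 s, during which the arm holds its last target. There are 200 camera calls.

## Working session

There is one attempt and no reset: what is moved stays moved. The work goes in short steps, Python scripts to look and compute and a tool call to move; the robot and the scene stay as the last step left them, time stands still between calls to the robot, and variables do not carry over. Pictures are saved under pics/ and viewed, about 8 in all and at most 12, crops included, and the job is handed in when it is done.

Besides the shell and the picture viewer there is one more tool, called as name(argument=value, ...), one argument or row to a line, values as JSON. arm_command: Moves the arm, as the interface text tells. Its arguments: {"type":"object","properties":{"commands":{"type":"array"},"grip_force":{"type":"number"}},"required":["commands"]}

```bash
mkdir -p pics; ls; cat > h.py <<'E'
from station import env
import numpy as np, cv2
from scipy.spatial.transform import Rotation as R
def save(s,n): cv2.imwrite('pics/'+n,s['image'][:,:,::-1])
def proj(s,p):
    A=np.array(s['attitude']); 
    Rm=A if A.shape==(3,3) else R.from_quat(A).as_matrix()
    c=Rm.T@(np.array(p)-s['position']); k=np.array(s['camera_matrix'])@c; return k[:2]/k[2]
def ray(s,uv):
    A=np.array(s['attitude']); Rm=A if A.shape==(3,3) else R.from_quat(A).as_matrix()
    d=Rm@np.linalg.inv(s['camera_matrix'])@np.array([uv[0],uv[1],1.]); return np.array(s['position']),d
def atz(s,uv,z):
    o,d=ray(s,uv); return o+d*(z-o[2])/d[2]
E
python3 - <<'E'
from h import *
print(env.observe())
ims=[]
for n in ['scene','side']:
    s=env.snapshot(n); save(s,n+'0.png'); ims.append(s['image'])
    print(n,s['position'],s['attitude'],s['shot'])
    for q in ['coil_center','spindle_foot','stand','wings','tray']:
        print(q,[(np.round(d['location'],4).tolist(),round(d['confidence'],2),proj(s,d['location']).round().tolist()) for d in env.landmark_of(s,q)])
E
```

```text
pics
{'time': 0.0, 'joint_positions': array([-2.40832255e-03,  3.53642729e-01,  1.63408877e+00,  1.80755482e-06,
        1.15523909e+00, -2.37533773e-03]), 'dq': array([-0.00218046, -0.00011788, -0.0006638 ,  0.00030645,  0.00038485,
       -0.00047062]), 'joint_torque': array([-2.43486713e-03, -5.93846583e+01, -3.34216332e+01,  6.94100303e-02,
        2.34022352e-02, -1.15005114e-04]), 'eef_pos': array([ 6.24776751e-01, -4.38252636e-06,  4.03986328e-01]), 'eef_rot': array([ 7.07118534e-01,  7.07094693e-01, -4.85420992e-04, -4.88920458e-04]), 'contact_force': array([-0.04246934,  1.39524037,  0.52320706]), 'wrist_torque': array([-0.00702947,  0.00350809,  0.0485074 ]), 'width': 1.0041082313320533}
scene [ 1.16013602 -0.56739748  0.84532551] [ 0.84515489  0.35750429 -0.14995842 -0.36798963] 1
coil_center [([0.4262, -0.154, 0.0146], 0.91, [207.0, 223.0]), ([0.6823, -0.0946, 0.022], 0.8, [287.0, 262.0]), ([0.5433, -0.0893, 0.0519], 0.76, [252.0, 224.0])]
spindle_foot [([0.5527, -0.0881, 0.0287], 0.95, [255.0, 232.0]), ([0.3916, 0.0549, 0.0018], 0.75, [256.0, 187.0])]
stand [([0.5536, -0.1513, 0.001], 0.94, [237.0, 251.0]), ([0.5466, -0.0871, 0.0302], 0.23, [254.0, 230.0])]
wings [([0.5615, -0.2128, 0.078], 0.72, [218.0, 246.0])]
tray [([0.5128, 0.1682, 0.0], 0.86, [309.0, 190.0])]
side [ 0.17115846 -0.64359061  0.85835426] [ 0.88772649 -0.25623734  0.11454233 -0.36491664] 2
coil_center [([0.5463, -0.0873, 0.0525], 0.86, [279.0, 256.0]), ([0.6833, -0.0938, 0.021], 0.72, [329.0, 243.0]), ([0.424, -0.1497, 0.0196], 0.63, [246.0, 309.0])]
spindle_foot [([0.5462, -0.089, 0.0349], 0.87, [279.0, 262.0])]
stand [([0.5538, -0.1473, 0.0002], 0.81, [296.0, 287.0])]
wings [([0.6574, -0.418, -0.0032], 0.69, [415.0, 360.0]), ([0.5621, -0.2046, 0.0791], 0.61, [317.0, 282.0])]
tray [([0.5156, 0.1639, 0.0016], 0.75, [216.0, 210.0])]
```

View pics/scene0.png

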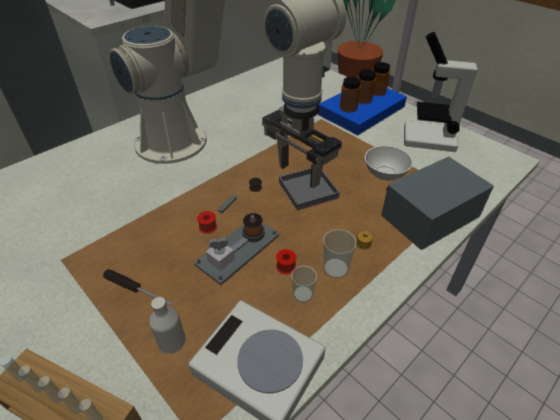

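View pics/side0.png

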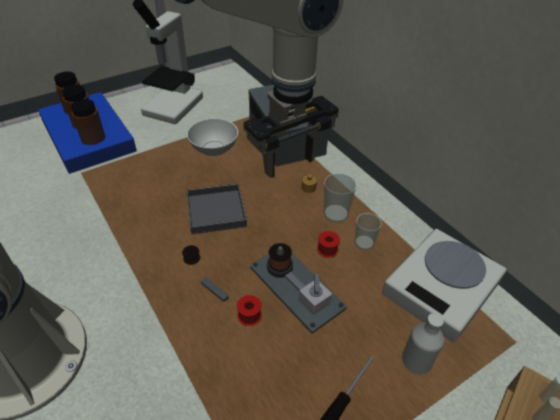

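Candidates for the coil:
- Scene (252,224): the copper coil on the stand's spindle.
- (207,223) and (287,262): red look-alikes.
- (255,184): the small black spare core.

By the description I choose (252,224), also seen at side (280,258). I'll move above it and check with the wrist camera.

arm_command(
  commands=[-45,-40,0,0,0,0,100,-88,-79,20,0,0,0,100,-88,-79,20,0,0,0,100,-88,-79,20,0,0,0,100,-88,-79,20,0,0,0,100],
  grip_force=20,
)

```text
time: 1.1
eef_pos: [0.5464, -0.0881, 0.3851]
eef_rot: [0.707, 0.707, 0.0, 0.0]
contact_force: [0.6, 0.2, 0.4]
width: 1.0
```

```bash
python3 - <<'E'
from h import *
o=env.observe(); print(o['eef_pos'],o['eef_rot'],o['contact_force'])
s=env.snapshot('wrist'); save(s,'w1.png'); np.save('w1.npy',s,allow_pickle=True)
print(s['position'],s['attitude'])
for q in ['coil_center','spindle_foot','stand','wings','tray']:
    print(q,[(np.round(d['location'],4).tolist(),round(d['confidence'],2),proj(s,d['location']).round().tolist()) for d in env.landmark_of(s,q)])
E
```

```text
[ 0.54638473 -0.08807864  0.38514135] [7.07484054e-01 7.06729112e-01 4.31664233e-04 3.00370770e-04] [0.59653204 0.22524296 0.43440099]
[ 0.54656096 -0.01690834  0.36516264] [ 9.91994454e-01 -1.16968102e-03  5.42708921e-04  1.26274861e-01]
coil_center [([0.5519, -0.0847, 0.0454], 0.95, [279.0, 191.0]), ([0.4269, -0.1521, 0.0235], 0.93, [169.0, 245.0]), ([0.6781, -0.0926, 0.0229], 0.69, [394.0, 193.0])]
spindle_foot []
stand [([0.5532, -0.1499, 0.0], 0.85, [280.0, 236.0])]
wings [([0.5603, -0.2094, 0.0762], 0.75, [288.0, 316.0])]
tray []
```

View pics/w1.png

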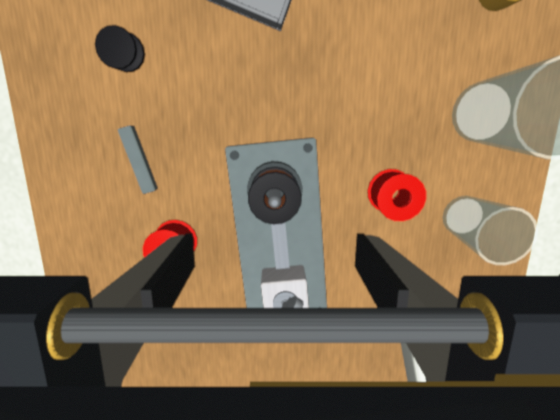

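The crop shows the copper coil on the spindle: its black top flange is centred near (275,194). The red look-alikes sit at (170,240) and (398,195), and the thumbscrew at about (287,298). I'll refine the coil centre from the flange.

```bash
python3 - <<'E'
from h import *
s=np.load('w1.npy',allow_pickle=True).item()
print('flange',atz(s,(274.5,195),.070),'spindle tip',atz(s,(275,200),.085))
for p in [(274.5,195),(248.5,195),(300.5,195),(274.5,168),(274.5,222)]: print(p,atz(s,p,.070)[:2])
a,b=atz(s,(234,155),.014),atz(s,(308,148),.014); print('holes',a,b,np.degrees(np.arctan2(b[1]-a[1],b[0]-a[0])))
print('bar',atz(s,(278,226),.022),atz(s,(281,262),.022))
s2=env.snapshot('wrist')
m=env.regions_of(s2,'coil_center')
for r in m:
    ys,xs=np.nonzero(r['mask']); print(r['confidence'],xs.min(),xs.max(),ys.min(),ys.max(),xs.size)
E
```

```text
flange [ 0.54694847 -0.08358822  0.07      ] spindle tip [ 0.54736937 -0.08481378  0.085     ]
(274.5, 195) [ 0.54694847 -0.08358822]
(248.5, 195) [ 0.52238722 -0.08352698]
(300.5, 195) [ 0.57151532 -0.08364948]
(274.5, 168) [ 0.54700162 -0.05800317]
(274.5, 222) [ 0.54689296 -0.11030569]
holes [ 0.50301435 -0.05149723  0.014     ] [ 0.58342252 -0.0441544   0.014     ] 5.217745744701146
bar [ 0.55087966 -0.13022371  0.022     ] [ 0.5543912  -0.17414647  0.022     ]
0.92 248 301 167 224 2139
0.91 143 196 220 255 813
```

arm_command(
  commands=[2,1,50,0,0,0,100,2,1,95,0,0,0,100,2,1,130,0,0,0,100,2,1,158,0,0,0,100,2,1,158,0,0,0,100],
)

```text
time: 2.0
eef_pos: [0.5459, -0.0851, 0.2234]
eef_rot: [0.707, 0.707, -0.002, -0.003]
contact_force: [-0.5, -0.6, -0.1]
width: 1.0
```

arm_command(
  commands=[0,0,0,0,0,0,55,0,0,0,0,0,0,50,0,0,0,0,0,0,40,0,0,0,0,0,0,40,0,0,0,0,0,0,40],
  grip_force=20,
)

```text
time: 2.5
eef_pos: [0.5462, -0.0851, 0.2242]
eef_rot: [0.707, 0.707, -0.001, -0.002]
contact_force: [0.5, 0.9, 0.9]
width: 0.587
```

arm_command(
  commands=[0,0,0,0,0,0,30,0,0,0,0,0,0,30,0,0,0,0,0,0,30,0,0,-8,0,0,0,30,0,0,-15,0,0,0,30],
  grip_force=25,
)

```text
time: 3.0
eef_pos: [0.5462, -0.0852, 0.2397]
eef_rot: [0.707, 0.707, -0.002, -0.002]
contact_force: [-0.5, 0.2, -2.3]
width: 0.557
```

arm_command(
  commands=[0,0,-20,0,0,0,30,0,0,-45,0,0,0,30,0,0,-70,0,0,0,30,0,0,-95,0,0,0,30,0,0,-95,0,0,0,30],
)

```text
time: 3.5
eef_pos: [0.5478, -0.0854, 0.3384]
eef_rot: [0.707, 0.707, 0.0, 0.0]
contact_force: [-0.7, -0.4, -1.1]
width: 0.555
```

```bash
python3 - <<'E'
from h import *
o=env.observe(); print(o['eef_pos'],o['contact_force'])
for n in ['scene','side']:
    s=env.snapshot(n)
    for q in ['coil_center','tray']:
        print(n,q,[(np.round(d['location'],4).tolist(),round(d['confidence'],2)) for d in env.landmark_of(s,q)])
    for r in env.regions_of(s,'tray')[:1]:
        c,_=cv2.findContours(r['mask'].astype(np.uint8),0,2); c=max(c,key=cv2.contourArea)
        h=cv2.approxPolyDP(cv2.convexHull(c),5,True)[:,0]
        print(r['confidence'],[(p.tolist(),atz(s,p,.026).round(4)[:2].tolist()) for p in h])
E
```

```text
[ 0.54784729 -0.08541435  0.33838839] [-0.67268854 -0.44690675 -1.07515448]
scene coil_center [([0.426, -0.1529, 0.0175], 0.65)]
scene tray [([0.5133, 0.1651, -0.0007], 0.73), ([0.547, -0.0896, 0.1652], 0.37)]
0.77 [([318, 166], [0.4721, 0.25]), ([338, 196], [0.6111, 0.1863]), ([297, 210], [0.5694, 0.0562]), ([281, 183], [0.4514, 0.1058]), ([289, 173], [0.4335, 0.1576])]
side coil_center [([0.6831, -0.0928, 0.0196], 0.91), ([0.5461, -0.0876, 0.1587], 0.66), ([0.4183, -0.1518, 0.0218], 0.6)]
side tray [([0.5151, 0.1623, 0.0024], 0.72)]
0.58 [([235, 184], [0.5938, 0.2035]), ([246, 225], [0.5434, 0.0568]), ([191, 233], [0.4179, 0.1031]), ([186, 191], [0.4709, 0.2464])]
```

arm_command(
  commands=[45,-6,0,0,0,0,30,95,-13,0,0,0,0,30,145,-20,0,0,0,0,30,195,-27,0,0,0,0,30,235,-33,0,0,0,0,30],
)

```text
time: 4.4
eef_pos: [0.5125, 0.152, 0.3337]
eef_rot: [0.707, 0.708, -0.002, -0.003]
contact_force: [1.0, -0.3, -1.1]
width: 0.555
```

arm_command(
  commands=[15,-1,20,0,0,0,30,15,-1,50,0,0,0,30,15,-1,80,0,0,0,30,15,-1,105,0,0,0,30,15,-1,105,0,0,0,30],
)

```text
time: 4.9
eef_pos: [0.5091, 0.1667, 0.2254]
eef_rot: [0.707, 0.708, -0.005, -0.005]
contact_force: [-0.2, -0.4, -1.3]
width: 0.557
```

arm_command(
  commands=[0,4,10,0,0,0,30,0,4,18,0,0,0,30,0,4,22,0,0,0,30,0,4,22,0,0,0,30,0,4,22,0,0,0,30],
)

```text
time: 5.4
eef_pos: [0.513, 0.1667, 0.2038]
eef_rot: [0.707, 0.708, -0.005, -0.004]
contact_force: [0.5, -0.0, -0.6]
width: 0.558
```

arm_command(
  commands=[0,0,1,0,0,0,30,0,0,2,0,0,0,30,0,0,3,0,0,0,30,0,0,3.5,0,0,0,30,0,0,3.5,0,0,0,30],
)

```text
time: 5.9
eef_pos: [0.5129, 0.1667, 0.2003]
eef_rot: [0.707, 0.708, -0.005, -0.004]
contact_force: [0.7, -0.5, -1.6]
width: 0.553
```

arm_command(
  commands=[0,0,0.7,0,0,0,30,0,0,1.4,0,0,0,30,0,0,2,0,0,0,30,0,0,2,0,0,0,30,0,0,2,0,0,0,30],
)

```text
time: 6.4
eef_pos: [0.5128, 0.1667, 0.1984]
eef_rot: [0.707, 0.708, -0.005, -0.004]
contact_force: [-1.1, 0.4, 2.5]
width: 0.556
```

arm_command(
  commands=[0,0,0.5,0,0,0,30,0,0,1,0,0,0,30,0,0,1,0,0,0,30,0,0,1,0,0,0,30,0,0,1,0,0,0,30],
)

```text
time: 6.9
eef_pos: [0.5128, 0.1667, 0.1983]
eef_rot: [0.707, 0.708, -0.005, -0.004]
contact_force: [-4.6, -2.3, 14.0]
width: 0.553
```

Touchdown felt; opening partway.

arm_command(
  commands=[0,0,-0.5,0,0,0,60,0,0,-0.5,0,0,0,68,0,0,-0.5,0,0,0,76,0,0,-0.5,0,0,0,76,0,0,-0.5,0,0,0,76],
)

```text
time: 7.4
eef_pos: [0.5128, 0.1667, 0.1986]
eef_rot: [0.707, 0.708, -0.005, -0.004]
contact_force: [0.1, 0.2, -0.6]
width: 0.761
```

arm_command(
  commands=[0,0,-5,0,0,0,76,0,0,-20,0,0,0,76,0,0,-45,0,0,0,76,0,0,-90,0,0,0,76,0,0,-135,0,0,0,76],
)

```text
time: 7.9
eef_pos: [0.5142, 0.1667, 0.3348]
eef_rot: [0.707, 0.708, -0.006, -0.005]
contact_force: [0.1, 0.5, 0.5]
width: 0.758
```

```bash
python3 - <<'E'
from h import *
o=env.observe(); print(o['eef_pos'],o['eef_rot'],o['contact_force'],o['width'],o['joint_positions'])
s=env.snapshot('side'); t=env.snapshot('scene')
for x in (s,t):
  for q in ['coil_center','wings','spindle_foot']:
    print(q,[(np.round(d['location'],4).tolist(),round(d['confidence'],2)) for d in env.landmark_of(x,q)])
a=cv2.resize(s['image'][170:310,160:360],None,fx=3,fy=3,interpolation=2); b=cv2.resize(t['image'][210:290,180:290],None,fx=3,fy=3,interpolation=2)
b=cv2.resize(t['image'][150:290,190:350],None,fx=3,fy=3,interpolation=2)
cv2.imwrite('pics/c2.png',cv2.resize(np.hstack([a,b]),None,fx=.74,fy=.74)[:,:,::-1])
E
```

```text
[0.5142012  0.16666685 0.33482215] [ 0.70656314  0.70761133 -0.00561049 -0.00482161] [0.11522804 0.53639665 0.54270664] 0.7582091376541433 [0.30959605 0.30690686 1.87479056 0.0041358  0.97429364 0.30576572]
coil_center [([0.6833, -0.0945, 0.0172], 0.95), ([0.511, 0.164, 0.0222], 0.67), ([0.4213, -0.1483, 0.0225], 0.61)]
wings [([0.5568, -0.2051, 0.0809], 0.51)]
spindle_foot [([0.5485, -0.091, 0.034], 0.7)]
coil_center [([0.6815, -0.0946, 0.0235], 0.79), ([0.5093, 0.1626, 0.0252], 0.59), ([0.4267, -0.1522, 0.0177], 0.56)]
wings [([0.5592, -0.21, 0.0805], 0.61), ([0.5076, 0.1619, 0.0227], 0.35)]
spindle_foot [([0.5496, -0.0866, 0.0296], 0.69)]
```

View pics/c2.png

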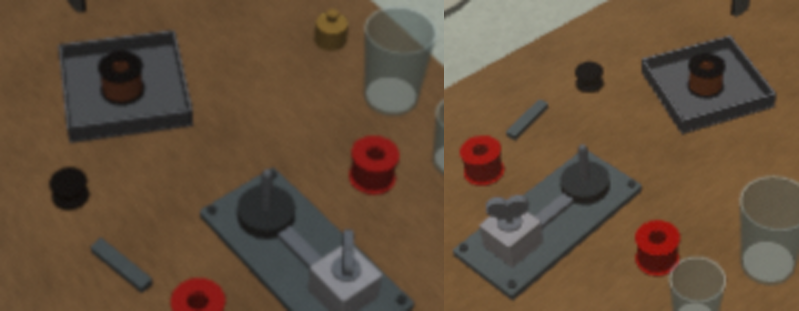

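The coil stands upright in the middle of the tray, released: about (120,78) in the left crop and (706,75) in the right. The stand is bare. The wings run roughly along the side camera's view direction, so the blade azimuth is about 50°. Next I move over the thumbscrew.

arm_command(
  commands=[-45,5,-20,0,0,0,100,-90,10,-40,0,0,0,100,-135,16,-55,0,0,0,100,-180,22,-60,0,0,0,100,-225,27,-60,0,0,0,100],
)

```text
time: 8.8
eef_pos: [0.5425, -0.06, 0.3918]
eef_rot: [0.706, 0.708, -0.006, -0.005]
contact_force: [1.0, 0.2, 0.1]
width: 1.001
```

arm_command(
  commands=[-50,6,0,0,0,0,100,-100,12,0,0,0,0,100,-148,17,0,0,0,0,100,-148,17,0,0,0,0,100,-148,17,0,0,0,0,100],
)

```text
time: 9.3
eef_pos: [0.5593, -0.2089, 0.3901]
eef_rot: [0.707, 0.707, -0.007, -0.007]
contact_force: [0.6, 0.5, -0.2]
width: 0.997
```

```bash
python3 - <<'E'
from h import *
o=env.observe(); print(o['eef_pos'],o['eef_rot'],o['joint_positions'])
s=env.snapshot('wrist'); np.save('w3.npy',s,allow_pickle=True)
for q in ['wings','spindle_foot','bottle']:
    print(q,[(np.round(d['location'],4).tolist(),round(d['confidence'],2),proj(s,d['location']).round().tolist()) for d in env.landmark_of(s,q)])
cv2.imwrite('pics/w3.png',cv2.resize(s['image'][120:300,180:380],None,fx=4,fy=4,interpolation=2)[:600,:,::-1])
E
```

```text
[ 0.55931025 -0.20889156  0.39011002] [ 0.70736154  0.70679047 -0.00665361 -0.00652822] [-0.35805281  0.3286142   1.70328585 -0.00740933  1.12710399 -0.35400624]
wings [([0.5599, -0.2106, 0.0786], 0.73, [281.0, 202.0])]
spindle_foot [([0.5424, -0.088, 0.0307], 0.57, [264.0, 70.0])]
bottle [([0.6612, -0.4161, 0.0003], 0.57, [357.0, 338.0])]
```

View pics/w3.png

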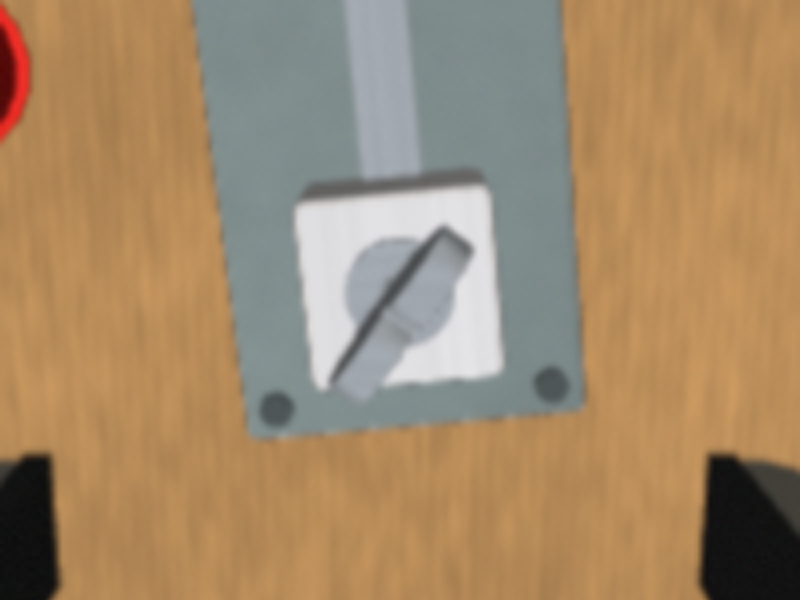

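Blade top ends in this crop are at about (458,240) and (352,386), pointing up and right. The block is centred near (400,285).

```bash
python3 - <<'E'
from h import *
s=np.load('w3.npy',allow_pickle=True).item()
f=lambda u,v,z: atz(s,(180+u/4,120+v/4),z)
a,b=f(458,240,.093),f(352,386,.093); print(a,b,(a+b)/2,np.linalg.norm(a-b),np.degrees(np.arctan2(*(a-b)[[1,0]])))
print('block',np.mean([f(295,202,.054),f(490,185,.054),f(503,375,.054),f(315,390,.054)],0))
o=env.observe(); r=R.from_quat(o['eef_rot']); M=r.as_matrix(); print(M.round(4), o['eef_pos']+.171*M[:,2])
# rotation to vertical with jaw y azimuth 0, as tool rotvec
T=np.array([[0,1,0],[1,0,0],[0,0,-1.]]).T
print(np.degrees((r.inv()*R.from_matrix(T)).as_rotvec()))
E
```

```text
[ 0.57154591 -0.18692436  0.093     ] [ 0.5481012  -0.22033392  0.093     ] [ 0.55982355 -0.20362914  0.093     ] 0.04081486048161446 54.94124738045603
block [ 0.55900931 -0.2065968   0.054     ]
[[-3.300e-03  9.998e-01 -1.700e-02]
 [ 1.000e+00  3.300e-03 -9.000e-04]
 [-8.000e-04 -1.700e-02 -9.999e-01]] [ 0.55674258 -0.20671849  0.22032715]
[-0.97538588  0.04903353  0.18793102]
```

arm_command(
  commands=[3,1,30,-1,0,0,100,3,1,50,-1,0,0,100,3,1,50,-1,0,0,100,3,1,50,-1,0,0,100,3,1,50,-1,0,0,100],
)

```text
time: 10.0
eef_pos: [0.5603, -0.2033, 0.3426]
eef_rot: [0.706, 0.709, 0.0, 0.001]
contact_force: [-0.7, 0.4, 0.5]
width: 0.996
```

arm_command(
  commands=[0,0,0,0,0,8,90,0,0,0,0,0,16,80,0,0,0,0,0,24,70,0,0,0,0,0,31,60,0,0,0,0,0,35,60],
)

```text
time: 10.5
eef_pos: [0.5608, -0.2033, 0.3441]
eef_rot: [0.887, 0.462, 0.001, 0.002]
contact_force: [-0.6, -0.1, -0.4]
width: 0.605
```

```bash
cat > st.py <<'E'
from h import *
o=env.observe(); r=R.from_quat(o['eef_rot']); M=r.as_matrix()
az=np.degrees(np.arctan2(M[1,1],M[0,1]))
print('t',o['time'],'tcp',o['eef_pos'].round(4),'grasp',(o['eef_pos']+.171*M[:,2]).round(4),'jaw az',az.round(2),'z',M[:,2].round(4),'j6',o['joint_positions'][5].round(3),'F',o['contact_force'].round(1),'Tq',o['wrist_torque'].round(2),'w',round(o['width'],3))
E
python3 st.py; python3 - <<'E'
from h import *
s=env.snapshot('wrist'); np.save('w4.npy',s,allow_pickle=True)
cv2.imwrite('pics/w4.png',cv2.resize(s['image'][120:300,180:380],None,fx=4,fy=4,interpolation=2)[:600,:,::-1])
E
```

```text
t 10.5 tcp [ 0.5608 -0.2033  0.3441] grasp [ 0.5615 -0.2037  0.1731] jaw az -35.03 z [ 0.0042 -0.0022 -1.    ] j6 0.262 F [-0.6 -0.1 -0.4] Tq [0.04 0.08 0.06] w 0.605
```

View pics/w4.png

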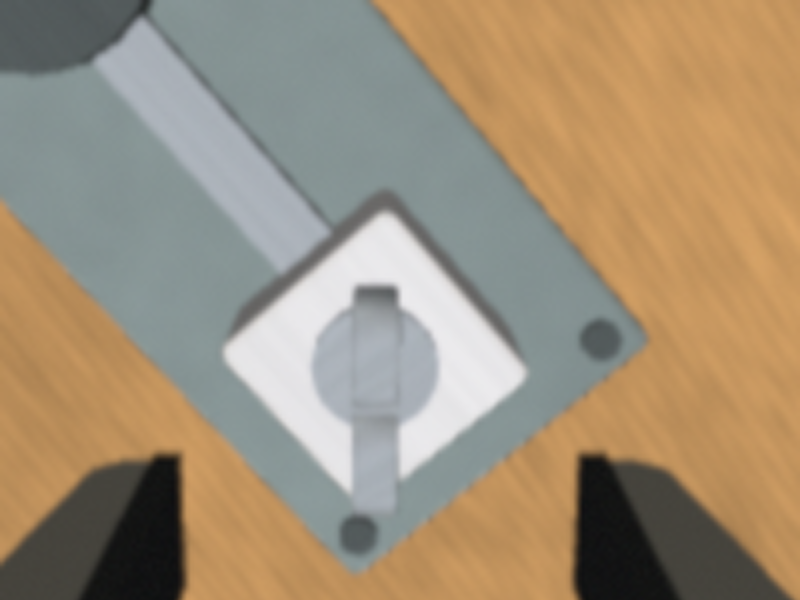

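The blade is upright in the crop at u≈375, running from v≈290 to v≈510. It is aligned and centred between the fingers (inner edges 180 and 578).

```bash
python3 - <<'E'
from h import *
s=np.load('w4.npy',allow_pickle=True).item()
f=lambda u,v,z: atz(s,(180+u/4,120+v/4),z)
for p in [(376,292,.093),(374,510,.093)]: print(f(*p))
print('block',np.mean([f(385,210,.054),f(525,372,.054),f(225,352,.054)][1:],0))
a,b=f(376,292,.093),f(374,510,.093); c=(a+b)/2
o=env.observe(); M=R.from_quat(o['eef_rot']).as_matrix(); print(c,np.degrees(np.arctan2(*(a-b)[[1,0]])))
print('tool-frame shift of TCP so grasp pt hits:',M.T@(np.array([*c[:2],.079])-o['eef_pos'])*1000-[0,0,171])
E
```

```text
[ 0.5729413  -0.18678025  0.093     ]
[ 0.54786721 -0.22177045  0.093     ]
block [ 0.55902111 -0.20658668  0.054     ]
[ 0.56040426 -0.20427535  0.093     ] 54.37448771996566
tool-frame shift of TCP so grasp pt hits: [-1.15555304 -1.00601472 94.05793127]
```

arm_command(
  commands=[-2,-1.5,40,0,0,0,60,-2,-1.5,75,0,0,0,60,-2,-1.5,92,0,0,0,60,-2,-1.5,92,0,0,0,60,-2,-1.5,92,0,0,0,60],
)

```text
time: 11.05
eef_pos: [0.5593, -0.2044, 0.2531]
eef_rot: [0.888, 0.461, 0.002, 0.002]
contact_force: [0.3, 0.2, 0.9]
width: 0.601
```

```bash
python3 st.py
```

```text
t 11.05 tcp [ 0.5593 -0.2044  0.2531] grasp [ 0.5602 -0.2049  0.0821] jaw az -35.13 z [ 0.0051 -0.0025 -1.    ] j6 0.261 F [0.3 0.2 0.9] Tq [ 0.    0.04 -0.01] w 0.601
```

arm_command(
  commands=[0,0,0,0,0,0,30,0,0,0,0,0,0,5,0,0,0,0,0,0,0,0,0,0,0,0,0,0,0,0,0,0,0,0,0],
  grip_force=20,
)

```text
time: 11.55
eef_pos: [0.5593, -0.2044, 0.2533]
eef_rot: [0.888, 0.461, 0.002, 0.002]
contact_force: [0.2, -1.6, 0.1]
width: 0.191
```

arm_command(
  commands=[0,0,0,0,0,0,0,0,0,0,0,0,0,0,0,0,0,0,0,0,0,0,0,0,0,0,0,0,0,0,0,0,0,0,0],
)

```text
time: 12.05
eef_pos: [0.5593, -0.2044, 0.2533]
eef_rot: [0.888, 0.461, 0.002, 0.002]
contact_force: [-0.3, 0.7, 2.8]
width: 0.098
```

```bash
python3 st.py
```

```text
t 12.05 tcp [ 0.5593 -0.2044  0.2533] grasp [ 0.5602 -0.2048  0.0823] jaw az -35.13 z [ 0.0052 -0.0025 -1.    ] j6 0.261 F [-0.3  0.7  2.8] Tq [ 0.21  0.35 -0.  ] w 0.098
```

arm_command(
  commands=[0,0,0,0,0,5,0,0,0,0,0,0,10,0,0,0,0,0,0,15,0,0,0,0,0,0,20,0,0,0,0,0,0,25,0],
)

```text
time: 12.55
eef_pos: [0.5598, -0.2051, 0.2534]
eef_rot: [0.967, 0.256, 0.003, 0.003]
contact_force: [2.5, -5.5, -3.4]
width: 0.097
```

```bash
python3 st.py
```

```text
t 12.55 tcp [ 0.5598 -0.2051  0.2534] grasp [ 0.561  -0.2058  0.0824] jaw az -60.3 z [ 0.007  -0.0042 -1.    ] j6 0.701 F [ 2.5 -5.5 -3.4] Tq [-0.78 -0.2   0.03] w 0.097
```

arm_command(
  commands=[0,1,0,0.2,0,5,0,0,2,0,0.4,0,10,0,0,2,0,0.4,0,15,0,0,2,0,0.4,0,20,0,0,2,0,0.4,0,25,0],
)

```text
time: 13.05
eef_pos: [0.5608, -0.2074, 0.2534]
eef_rot: [0.999, 0.04, 0.002, -0.0]
contact_force: [-1.0, -6.0, 0.4]
width: 0.095
```

```bash
python3 st.py
```

```text
t 13.05 tcp [ 0.5608 -0.2074  0.2534] grasp [ 0.5616 -0.2072  0.0824] jaw az -85.46 z [ 4.9e-03  9.0e-04 -1.0e+00] j6 1.132 F [-1.  -6.   0.4] Tq [-1.01  0.49  0.09] w 0.095
```

arm_command(
  commands=[0,1,0,0,0,5,0,-1,2,0,0,0,10,0,-1,2,0,0,0,15,0,-1,2,0,0,0,20,0,-1,2,0,0,0,25,0],
)

```text
time: 13.55
eef_pos: [0.5595, -0.2083, 0.2532]
eef_rot: [0.984, -0.179, 0.001, -0.002]
contact_force: [-2.2, 7.8, 7.9]
width: 0.172
```

```bash
python3 st.py
```

```text
t 13.55 tcp [ 0.5595 -0.2083  0.2532] grasp [ 0.5599 -0.2078  0.0822] jaw az -110.59 z [ 0.0028  0.0029 -1.    ] j6 1.567 F [-2.2  7.8  7.9] Tq [1.54 0.53 0.94] w 0.172
```

The jaws opened and torque rose to 0.94 N m, so the stop is reached near jaw azimuth −89°. I'll hold it, easing back while still pressing lightly.

arm_command(
  commands=[0,0,0,0,0,-5,0,0,0,0,0,0,-10,0,0,0,0,0,0,-14,0,0,0,0,0,0,-16,0,0,0,0,0,0,-16,0],
)

```text
time: 14.05
eef_pos: [0.5599, -0.2081, 0.2533]
eef_rot: [0.999, -0.04, 0.002, -0.002]
contact_force: [2.6, 2.8, -0.1]
width: 0.116
```

```bash
python3 st.py
```

```text
t 14.05 tcp [ 0.5599 -0.2081  0.2533] grasp [ 0.5606 -0.2076  0.0823] jaw az -94.54 z [ 0.004   0.0029 -1.    ] j6 1.287 F [ 2.6  2.8 -0.1] Tq [ 0.55 -0.36  0.22] w 0.116
```

arm_command(
  commands=[0,0,0,0,0,-5,0,0,0,0,0,0,-11,0,0,0,0,0,0,-17,0,0,0,0,0,0,-23,0,0,0,0,0,0,-29,0],
  grip_force=25,
)

```text
time: 14.55
eef_pos: [0.56, -0.2074, 0.2532]
eef_rot: [0.977, 0.213, 0.002, -0.002]
contact_force: [1.1, 7.4, 1.9]
width: 0.098
```

arm_command(
  commands=[0,0,0,0,0,-6,0,0,0,0,0,0,-12,0,0,0,0,0,0,-18,0,0,0,0,0,0,-24,0,0,0,0,0,0,-30,0],
)

```text
time: 15.05
eef_pos: [0.5595, -0.2066, 0.2532]
eef_rot: [0.888, 0.46, 0.002, -0.002]
contact_force: [-2.5, 7.5, 5.3]
width: 0.097
```

```bash
python3 st.py
```

```text
t 15.05 tcp [ 0.5595 -0.2066  0.2532] grasp [ 0.5599 -0.2055  0.0822] jaw az -35.28 z [ 0.0022  0.0064 -1.    ] j6 0.252 F [-2.5  7.5  5.3] Tq [ 1.2   0.62 -0.1 ] w 0.097
```

arm_command(
  commands=[0,0,0,0,0,-8,0,0,0,0,0,0,-16,0,0,0,0,0,0,-24,0,0,0,0,0,0,-31,0,0,0,0,0,0,-36,0],
)

```text
time: 15.55
eef_pos: [0.5585, -0.2063, 0.2532]
eef_rot: [0.701, 0.713, 0.002, -0.003]
contact_force: [-6.2, 3.2, 8.2]
width: 0.095
```

arm_command(
  commands=[0,0,0,0,0,0,0,0,0,0,0,0,0,0,0,0,0,0,0,0,0,0,0,0,0,0,0,0],
)

```text
time: 15.95
eef_pos: [0.5585, -0.2062, 0.2532]
eef_rot: [0.702, 0.712, 0.002, -0.003]
contact_force: [-1.7, 2.4, 3.0]
width: 0.093
```

```bash
python3 st.py; python3 - <<'E'
from h import *
s=env.snapshot('wrist'); t=env.snapshot('side')
a=cv2.resize(s['image'][120:300,180:380],(400,360),interpolation=2); b=cv2.resize(t['image'][160:340,160:360],(400,360),interpolation=2)
cv2.imwrite('pics/f.png',np.hstack([a,b])[:,:,::-1])
print([(np.round(d['location'],4).tolist(),round(d['confidence'],2)) for d in env.landmark_of(t,'coil_center')])
E
```

```text
t 15.95 tcp [ 0.5585 -0.2062  0.2532] grasp [ 0.5583 -0.2049  0.0822] jaw az 0.85 z [-0.0011  0.0076 -1.    ] j6 -0.379 F [-1.7  2.4  3. ] Tq [0.18 0.12 0.01] w 0.093
[([0.509, 0.1636, 0.0246], 0.92), ([0.5472, -0.0927, 0.031], 0.66), ([0.4225, -0.1534, 0.0247], 0.6)]
```

View pics/f.png

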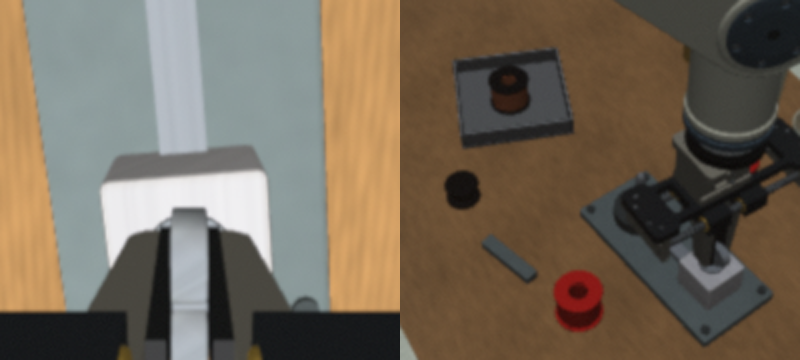

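The blade is held flat between the fingers (left crop, u≈190), and the coil stands upright in the tray (right crop, 510,90). Jaw azimuth is 0.85° against the seat at about −89.3°, so the back-off is about 90°.

```bash
python3 -c "
from station import env
print(env.finish_job())"
```

```text
the job is handed in; nothing more can be done
None
```

The job is done and handed in at about 16 s of the 59 s allowed; no verdict was reported.

- **Coil:** I lifted it off the spindle and set it down by feel, with about 14 N on the tool at contact. I released it near the middle of the tray. The last picture shows it upright, with its centre at about z = 0.025 m.
- **Thumbscrew:** I turned it clockwise about 54° until it met its stop. There the torque rose to 0.94 N m and the blade twisted the jaws open by about 7 mm. I eased back until the pads were nearly flat again and then backed it off. The gripper stands about 90° back from the estimated seat (jaw azimuth −89.3° at the seat, +0.85° now).
- **Grip at the end:** the fingers are still closed flat on the wings at a 25 N setting. Opening is about 9 mm, the blade's thickness, and the arm is at rest.
- **Bystanders:** nothing that shows in the last picture looks moved, but I did not measure their positions.
- **Uncertain:** the seat angle is inferred from jaw opening and torque, good to about 1–2°, because the joint value cannot be read. Side forces of up to about 8 N showed while turning, from a grip 1–3 mm off the screw axis; they had dropped to about 3 N at the end.

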